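# Unclamp the cap canister and set it on the tray

## Task

The caps in the steel canister have been inspected: swing the clamp lever on the inspection stand fully open and leave it open, lift the canister by its handle out from under the camera head, and set it down gently and upright, flat on the floor of the single shallow cream tray beside the stand. Keep the canister upright all the way so that no caps spill, do not bump the camera head, and leave the two vials and the bundle of cartons where they are.

Things in the scene. Friction and masses are not known exactly. Their poses are not given: they have to be found in the camera images.
- stand: Fixed inspection stand. Origin at table level under the canister's place; -x side roughly faces the robot, lever on the +y side. Aluminium block x -55 to 55, y -57 to 73 mm, top 40 mm up; the canister stands on it between six 5 mm high locating pins, so it must rise over 5 mm before it can move sideways. A 22 mm square column at x = 85, y = -45 mm carries the camera head.
- camera_head: Grey camera head fixed on the stand, overhanging the canister; origin and axes of the stand. Body x -14 to 61, y -25 to 25, z 225 to 300 mm; lens tube of radius 20 mm at x = 10, y = 0, down to z = 212 mm (42 mm above the handle). The handle is reached by its near half with the tool tilted about 35 degrees, gripper body towards the robot, and the canister is drawn out that way.
- clamp_lever (a joint): Clamp lever, hinged about the stand's x axis at lever_hinge. 0 rad = shut: a 20 mm steel nose lies over the canister's foot, the handle stands up, leaning 12 degrees outwards (stand's +y). Grows as the handle swings outwards and down; 1.34 rad = fully open (end stop), handle nearly level, pointing to +y. It stays where it is left; about 2 N at the grip moves it.
- lever_hinge (a point): Hinge axis of the clamp lever, 56 mm to +y and 53 mm up in the stand's frame; axes as the stand's.
- lever_grip (a point): Middle of the lever's black plastic grip, 62 mm from the hinge. The grip is 18 mm wide along the hinge axis (stand's x), 14 mm thick, 36 mm long, its end 78 mm from the hinge.
- canister: Loose steel canister, 0.35 kg or so, holding brass-coloured vial caps: foot flange 84 mm diameter and 6 mm thick, can 64 mm diameter to a height of 85 mm, over it a rigid flat bail handle. Origin: centre of its underside; z up; x along the handle bar.
- canister_grip (a point): Middle of the canister's handle bar, 125 mm above its underside. The bar runs along the canister's x, 73 mm long, 12 mm wide (y), 10 mm high; 35 mm free height below it; uprights 5 mm thick at x = -34 and +34 mm. Axes as the canister's.
- tray: Fixed shallow cream plastic tray, 150 x 150 mm outside, walls 5 mm thick and 12 mm high, floor 5 mm above the table (140 x 140 mm inside). Origin: centre of its underside, at table level.
- cartons: Bystander: bundle of four red cartons, 88 x 113 mm, 69 mm high, loose. Origin: centre of its underside.
- vial_a: Bystander: amber glass vial with brass cap, 28 mm diameter, 70 mm high, loose. Origin: centre of its underside.
- vial_b: Bystander: a second such vial.
There are look-alikes about, which are no part of the job. Several things have the shape of the canister; the one meant has the colours described above.

How it is judged:
On the way, in this order (a step that is already met when the one before it is completed fails the run):
1. the clamp lever is fully open while the canister still stands in its place on the block (value of joint clamp_lever above 1.05 rad and z of canister in the frame of stand below 0.05 m and horizontal distance between canister and stand below 0.012 m), for 0.2 s.
2. the canister is off the stand: its foot is clear of the pins and it is drawn out by 50 mm or more (horizontal distance between canister and stand above 0.05 m and z of canister in the frame of stand above 0.045 m), for 0.1 s.
At the end, for the whole second after the job is handed in: The canister stands flat on the tray's floor (its centre within 30 mm of the tray's centre along each tray axis, tilt below 0.06 rad, foot on the floor), at rest; the lever is open (above 1.05 rad) (value of joint clamp_lever above 1.05 rad and x of canister in the frame of tray between -0.03 and 0.03 m and y of canister in the frame of tray between -0.03 and 0.03 m and z of canister in the frame of tray between 0.001 and 0.009 m and angle between canister's own z axis and vertical below 0.06 rad and linear speed of canister below 0.02 m/s and angular speed of canister below 0.1 rad/s); the robot touches nothing.
It fails at once if the canister tips more than 0.4 rad (caps spill) (angle between canister's own z axis and vertical above 0.4 rad).
It fails at once if the camera head is bumped (more than 5 N) (contact force between camera_head and anything else above 5 N).
It fails at once if the canister is dropped or banged down into the tray (faster than 0.4 m/s just above the tray's floor) (horizontal distance between canister and tray below 0.09 m and z of canister in the frame of tray below 0.02 m and linear speed of canister above 0.4 m/s).
It fails at once if a bystander is moved by more than 20 mm (distance of any of cartons, vial_a, vial_b from where it was at the start of the episode above 0.02 m).
It also fails if it takes over 66 s, if anything falls off the work surface, if the arm or the gripper's body presses on something with over 40 N, if the wrist force passes 120 N, or if a joint passes its speed limit or range.

## Robot

A 7-joint arm with a two-finger parallel gripper is mounted at the origin on the work surface. World frame = base frame: x ahead of the robot, y to its left, z up, the work surface at z = 0. Lengths are in m, angles in rad, forces in N, time in s.
With the tool pointing down it reaches from about 0.425 to 0.95 m from the base axis. Payload 4.7 kg.
Tool frame: the origin (TCP) lies on the centre line of the jaws, within the pads' length; the fingertips stand robot.nose_length ahead of it and the grasp point (between the pads) lies 8 mm behind it (robot.nose_length is the distance from the TCP to the fingertips, in m); z points along the fingers, x is the direction in which the jaws open and shut, and the axes are right-handed (so a half turn about z gives the same grasp; the last joint's range is limited). The gripper opens to 85 mm and grips with 20 to 120 N. Pads are 22 mm wide; open, the fingers measure 114 mm over their backs; the gripper's body (76 mm by 85 mm) begins 54 mm behind the grasp point. The pads swing forward as they close: fully open they stand 13 mm farther back than shut.
Start: joints at [1.209, 0.469, -0.049, 1.532, 0.024, 1.141, -0.082], TCP at [0.221, -0.638, 0.242] pointing down, gripper open.
Joint ranges: [-2.59, 2.59], [-0.33, 1.99], [-1.39, 1.29], [0.1, 2.45], [-1.04, 4.18], [0.21, 1.99], [-2.66, 2.66]. Speed limits (rad/s): [2.57, 2.57, 3.14, 3.14, 3.14, 3.14, 3.14].

## Interface

Orientations are given as [roll, pitch, yaw] about the fixed x, y, z axes, in that order (R = Rz(yaw) Ry(pitch) Rx(roll)).
In Python, from plant import robot gives the robot as it stands. Calls block until the motion is done:
- robot.goto(position, orientation): joint-space move of the TCP to a pose.
- robot.move_straight(position, vel=0.15, attitude=None, contact_N=None): straight line of the TCP; attitude=None keeps the orientation; vel is the mean speed in m/s. With contact_N (N) it stops when the force on the tool has changed by that much, and returns True; else False.
- robot.move_joints(angles): joint-space move.
- robot.grip(opening, strength=None): opening from 0.0 (shut) to 1.0 (fully open); strength is the grip in N (None keeps the last); returns when the fingers have stopped.
- robot.sleep(seconds).
- robot.inverse_kinematics(position, orientation): joint angles nearest the present ones, or None.
- robot.sense(): the state.
- robot.grab_frame(name): name is "scene" or "side" or "wrist"; returns a dict with "image" (420x560x3 uint8, red, green, blue), "range_z" (420x560 float32, m along the optical axis (not along the pixel's ray), 0 where there is no reading), "fx", "fy", "cx", "cy" (pixels), "R" (3x3) and "t" (3): a world point X has camera coordinates R X + t. Camera axes: x right, y down, z forward; pixel columns grow to the right and rows downward; lengths in m; the calibration is good to about 2 mm. A picture is of the moment at which its call begins.
A pose or a line that the arm cannot do raises robot.IKError and nothing moves.
- robot.close_job(): hands the job in, once; it reports no verdict.
The state is a dict: "t": time; "joint_pos": joint angles; "joint_velocities": joint speeds; "effort": joint torques, N m; "tcp_pos": TCP position; "tcp_rot": TCP orientation; "wrist_force": force on the tool from outside, world axes, zero at the start; "torque": the same for the moment, N m; "opening": opening from 0.0 (shut) to 1.0 (fully open).
Only numpy, scipy, OpenCV 4.12 (cv2) and the standard library are available. Lean on these libraries where they do the work, as an engineer would, in place of code of your own. Each camera call takes 0.05 s, during which the arm holds its last target. There are 200 camera calls.

## Working session

There is one attempt and no reset: what is moved stays moved. The work goes in short steps, each a Python script; the robot and the scene stay as the last script left them, time stands still between calls to the robot, and variables do not carry over. Pictures are saved under pics/ and viewed, about 8 in all and at most 12, crops included, and the job is handed in when it is done.

```bash
mkdir -p pics; ls; cat > h.py <<'E'
import numpy as np, cv2
from plant import robot
def snap(name,fn):
    f=robot.grab_frame(name); cv2.imwrite(f'pics/{fn}.png',f['image'][:,:,::-1]); np.save(f'pics/{fn}.npy',f,allow_pickle=True); return f
def cloud(f):
    d=f['range_z']; v,u=np.mgrid[:d.shape[0],:d.shape[1]]
    C=np.stack([(u-f['cx'])/f['fx']*d,(v-f['cy'])/f['fy']*d,d],-1)
    W=(C-f['t'])@np.asarray(f['R']); W[d==0]=np.nan; return W
def load(fn): return np.load(f'pics/{fn}.npy',allow_pickle=True).item()
E
python3 - <<'E'
from h import *
a=snap('scene','s0');b=snap('side','d0')
for f in (a,b): print(-np.asarray(f['R']).T@f['t'],np.asarray(f['R'])[2])
print(robot.nose_length,robot.sense())
E
```

```text
pics
[ 1.4400347  -0.16247006  0.8643449 ] [-0.74010084  0.15894733 -0.65344204]
[0.53270834 0.74639528 0.62777152] [ 0.06346843 -0.82351959 -0.56372621]
0.011 {'t': 0.1, 'joint_pos': array([ 1.20910401,  0.46938802, -0.04862395,  1.53357038,  0.02406793,
        1.14098613, -0.08229873]), 'joint_velocities': array([ 0.00101309, -0.00352401,  0.00055244, -0.0027484 , -0.00120097,
       -0.00054954,  0.00049175]), 'effort': array([ 7.11198209e-04, -5.11515498e+01, -4.68290469e-02, -2.38394094e+01,
        1.07960266e-02,  4.35714508e-03,  1.02189838e-05]), 'tcp_pos': array([ 0.22038622, -0.63747838,  0.24134978]), 'tcp_rot': array([ 3.14157421e+00,  1.76809040e-03, -1.23796135e+00]), 'wrist_force': array([-0.18194225,  0.37942509, -0.47368799]), 'torque': array([ 0.02512105, -0.01744307,  0.0086929 ]), 'opening': 1.000009235084664}
```

View pics/s0.png

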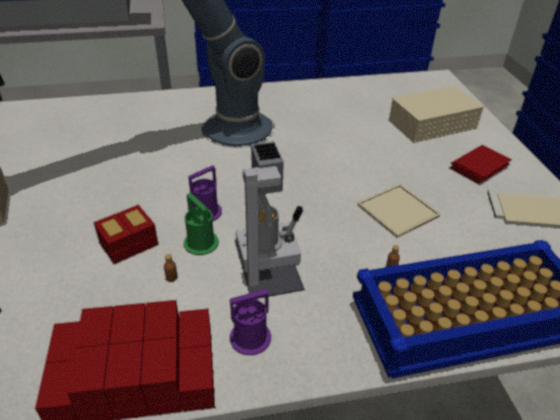

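View pics/d0.png

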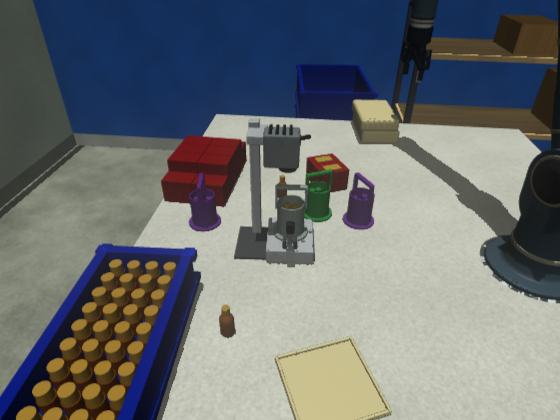

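Scene view: candidates for the canister are steel under the head (267,228), green (200,230), purple (205,195) and purple (250,322). I choose the steel one in the stand. Candidates for the tray are cream (398,210), the cream stack (435,112) and the cream box at the right edge (530,208). I choose (398,210), the single shallow one beside the stand.

```bash
python3 - <<'E'
from h import *
P=[];Cc=[]
for fn in('s0','d0'):
    f=load(fn);W=cloud(f);
    print(fn,[ (p,W[p[1],p[0]].round(3)) for p in ([(267,228),(200,230),(398,210),(298,213),(265,150),(530,208),(168,270),(393,258),(127,230)] if fn=='s0' else [(290,215),(330,385),(290,230),(283,150),(256,180),(291,253),(227,320)])])
    P.append(W.reshape(-1,3));Cc.append(f['image'].reshape(-1,3).astype(int))
    img=f['image']; c=img[140:300,220:320] if fn=='s0' else img[110:270,230:340]
    cv2.imwrite(f'pics/c_{fn}.png',cv2.resize(c[:,:,::-1],None,fx=3.7,fy=3.7,interpolation=cv2.INTER_CUBIC))
    # tray
    W0=W; m=(img[:,:,0].astype(int)-img[:,:,2]>35)&(abs(W[:,:,2]-0.01)<.012)
    n,l=cv2.connectedComponents(m.astype(np.uint8)); s=(398,210) if fn=='s0' else (330,385)
    k=l[s[1],s[0]];q=W[(l==k)&(k>0)]
    if len(q): print('tray',len(q),cv2.minAreaRect(q[:,:2].astype(np.float32)*1000),np.percentile(q[:,2],[2,50,98]),img[s[1],s[0]])
a=cv2.imread('pics/c_s0.png');b=cv2.imread('pics/c_d0.png');h=min(a.shape[0],b.shape[0]);cv2.imwrite('pics/c.png',np.hstack([a[:h],b[:h]]))
np.save('pics/P.npy',np.hstack([np.vstack(P),np.vstack(Cc),np.repeat([0,1],len(P[0]))[:,None]]))
E
```

```text
s0 [((267, 228), array([ 0.607, -0.013,  0.111])), ((200, 230), array([ 0.54 , -0.155,  0.068])), ((398, 210), array([0.479, 0.352, 0.005])), ((298, 213), array([0.579, 0.061, 0.119])), ((265, 150), array([ 0.595, -0.016,  0.302])), ((530, 208), array([0.541, 0.687, 0.015])), ((168, 270), array([ 0.625, -0.233,  0.04 ])), ((393, 258), array([0.682, 0.257, 0.046])), ((127, 230), array([ 0.513, -0.316,  0.068]))]
tray 1683 ((480.0869140625, 351.9688720703125), (147.53244018554688, 145.49282836914062), 22.0881404876709) [0.00146144 0.00497791 0.00938742] [176 168 140]
d0 [((290, 215), array([0.574, 0.017, 0.11 ])), ((330, 385), array([0.478, 0.355, 0.005])), ((290, 230), array([0.57 , 0.067, 0.106])), ((283, 150), array([0.593, 0.01 , 0.267])), ((256, 180), array([ 0.659, -0.043,  0.161])), ((291, 253), array([0.567, 0.057, 0.033])), ((227, 320), array([0.668, 0.272, 0.048]))]
tray 6654 ((479.39544677734375, 352.7281799316406), (149.9668731689453, 150.44949340820312), 22.797428131103516) [0.00362207 0.00587963 0.01329734] [202 192 142]
```

View pics/c.png

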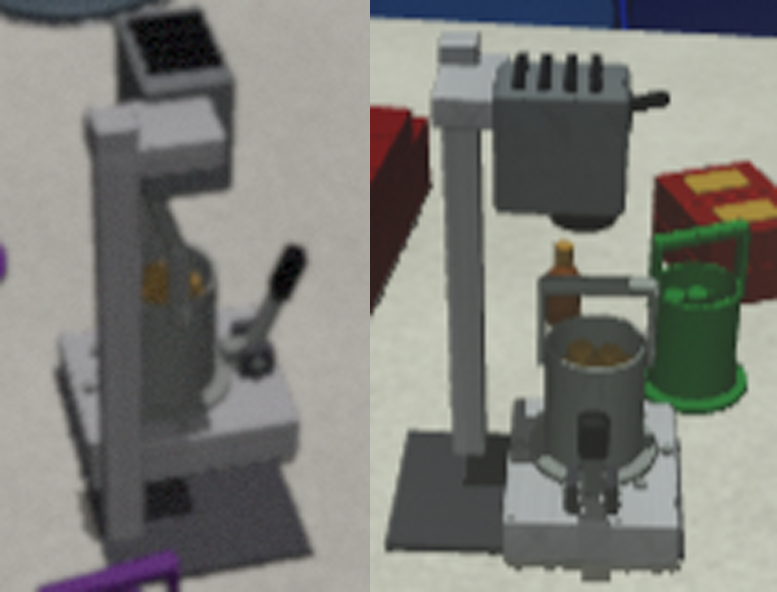

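The crop confirms it: steel canister with brass caps, its bar running along stand x, the lever standing up with its black grip on the +y side. A black stub sticks out of the head towards the robot. Next I fit the stand pose.

```bash
python3 - <<'E'
from h import *
D=np.load('pics/P.npy');D=D[np.isfinite(D[:,0])]
D=D[(abs(D[:,0]-.59)<.16)&(abs(D[:,1]-.0)<.13)&(D[:,2]>.01)]
np.save('pics/R.npy',D)
p=D[:,:3];c=D[:,3:6];gray=(np.ptp(c,axis=1)<30)
def rep(n,m):
    q=p[m];
    if len(q)<5: print(n,len(q));return
    mu=q.mean(0);w,v=np.linalg.eigh(np.cov(q[:,:2].T));r=cv2.minAreaRect(q[:,:2].astype(np.float32)*1000)
    print(n,len(q),mu.round(4),'min',q.min(0).round(3),'max',q.max(0).round(3),'rect',np.round(r[0],1),np.round(r[1],1),round(r[2],1),'ax',np.degrees(np.arctan2(*v[::-1,1])).round(1))
for k in(0,1):
    s=D[:,6]==k
    rep('block',s&gray&(abs(p[:,2]-.04)<.003)&(c.mean(1)>110))
    rep('headtop',s&gray&(abs(p[:,2]-.3)<.006))
    rep('headbody',s&gray&(p[:,2]>.23)&(p[:,2]<.29))
    rep('headup',s&(p[:,2]>.305))
    rep('bar',s&gray&(p[:,2]>.155)&(p[:,2]<.173)&(np.hypot(p[:,0]-.58,p[:,1])<.05))
    rep('blacklev',s&(c.max(1)<60)&(p[:,2]>.07)&(p[:,2]<.15)&(p[:,1]>.03))
    rep('column',s&gray&(p[:,2]>.08)&(p[:,2]<.2)&(p[:,0]>.635))
E
```

```text
block 491 [ 5.853e-01 -5.000e-04  3.990e-02] min [ 0.516 -0.074  0.037] max [0.629 0.06  0.043] rect [574.5  -7.2] [110.5 129.8] 3.2 ax 66.0
headtop 697 [ 0.617  -0.0229  0.301 ] min [ 0.56  -0.066  0.294] max [0.675 0.013 0.306] rect [620.8 -19.7] [ 67.8 127.6] 73.3 ax 153.2
headbody 935 [ 0.6533 -0.0326  0.2669] min [ 0.568 -0.067  0.23 ] max [0.678 0.013 0.29 ] rect [632.6 -25.5] [ 74.3 110.2] 68.3 ax 138.3
headup 90 [ 0.6007 -0.0139  0.3057] min [ 0.576 -0.035  0.305] max [0.628 0.006 0.308] rect [601.6 -13. ] [49.8 40.4] 5.0 ax 176.4
bar 116 [ 0.5923 -0.0144  0.1672] min [ 0.557 -0.022  0.155] max [ 0.612 -0.007  0.173] rect [584.7 -14.8] [56.1 12.4] 4.6 ax -173.7
blacklev 84 [0.5752 0.0597 0.1141] min [0.568 0.051 0.095] max [0.582 0.069 0.13 ] rect [573.8  60.1] [17.1 14.3] 77.5 ax 88.1
column 526 [ 0.6703 -0.0563  0.1418] min [ 0.651 -0.066  0.08 ] max [ 0.677 -0.043  0.2  ] rect [667.3 -59.2] [30.1 19.3] 54.7 ax 69.6
block 590 [0.5694 0.0185 0.0407] min [ 0.517 -0.072  0.037] max [0.672 0.063 0.043] rect [595.2  -5.2] [149.4 133.3] 3.0 ax -142.1
headtop 498 [ 0.6091 -0.0118  0.3003] min [ 0.562 -0.066  0.294] max [0.674 0.016 0.306] rect [620.8 -18.6] [ 69.2 129. ] 71.4 ax 151.1
headbody 1198 [0.6091 0.0051 0.2618] min [ 0.56  -0.059  0.23 ] max [0.674 0.016 0.29 ] rect [619.1 -14.3] [ 64.4 125. ] 72.4 ax 161.5
headup 94 [ 0.602  -0.0123  0.306 ] min [ 0.578 -0.053  0.305] max [0.656 0.01  0.308] rect [619.  -16.3] [53.1 89.3] 75.6 ax 171.6
bar 200 [ 0.5747 -0.0115  0.1674] min [ 0.54  -0.023  0.155] max [ 0.611 -0.004  0.172] rect [575.6 -11.9] [71.9 15.8] 7.2 ax -175.1
blacklev 106 [0.571  0.0676 0.1145] min [0.562 0.057 0.088] max [0.579 0.073 0.129] rect [570.8  65.3] [17.6 15.9] 5.8 ax -169.8
column 440 [ 0.6618 -0.0453  0.1411] min [ 0.651 -0.066  0.08 ] max [ 0.674 -0.039  0.199] rect [658.6 -48.8] [30.4 18. ] 41.1 ax -162.0
```

```bash
cat >> h.py <<'E'
from scipy.spatial.transform import Rotation as Ro
ST=np.array([.5751,-.0145,np.radians(4.5)])
try: ST=np.load('ST.npy')
except OSError: pass
def S(x,y,z):
    c,s=np.cos(ST[2]),np.sin(ST[2]); return np.array([ST[0]+c*x-s*y,ST[1]+s*x+c*y,z])
def att(z,x,yaw=None):  # tool z and x axes given in stand frame -> rpy
    z=np.array(z,float);z/=np.linalg.norm(z);x=np.array(x,float);
    M=Ro.from_euler('z',ST[2] if yaw is None else yaw).as_matrix()@np.stack([x,np.cross(z,x),z],1)
    return Ro.from_matrix(M).as_euler('xyz'),M
E
python3 - <<'E'
import h; from h import *
from scipy.optimize import least_squares
D=np.load('pics/R.npy');p=D[:,:3];c=D[:,3:6];p=p[(np.ptp(c,axis=1)<30)&(c.mean(1)>45)]
B=[(-55,55,-57,73,0,40),(-14,61,-25,25,225,300),(74,96,-56,-34,40,300)]
def sd(q):
    o=[]
    for b in B:
        b=np.array(b)/1000;m=(b[0::2]+b[1::2])/2;hh=(b[1::2]-b[0::2])/2;d=abs(q-m)-hh
        o.append(np.linalg.norm(np.maximum(d,0),axis=1)+np.minimum(d.max(1),0))
    o=np.array(o);return o[abs(o).argmin(0),range(len(q))]
def loc(s,p):
    k,n=np.cos(s[2]),np.sin(s[2]);u=p[:,:2]-s[:2];return np.c_[k*u[:,0]+n*u[:,1],-n*u[:,0]+k*u[:,1],p[:,2]]
r=least_squares(lambda s:np.clip(sd(loc(s,p)),-.015,.015),ST,loss='soft_l1',f_scale=.002,x_scale=[.01,.01,.05],diff_step=1e-4)
print(r.x,np.degrees(r.x[2]),len(p)); np.save('ST.npy',r.x)
q=loc(r.x,D[:,:3])
m=(q[:,2]>.2)&(q[:,0]<-.018);print('stub',m.sum(),q[m].min(0),q[m].max(0))
m=(q[:,2]>.161)&(q[:,2]<.172)&(abs(q[:,1])<.02)&(abs(q[:,0])<.045);print('bar',q[m].min(0),q[m].max(0),np.median(q[m],0),'yaw',np.degrees(np.polyfit(q[m,0],q[m,1],1)[0]))
for k in(0,1):
    m=(D[:,6]==k)&(c.max(1)<70)&(q[:,2]>.085)&(q[:,2]<.14)&(q[:,1]>.05)&(abs(q[:,0])<.02);print('grip',q[m].min(0),q[m].max(0),np.median(q[m],0))
h.ST=r.x
for t in(20,35,50):
  t=np.radians(t)
  for sx in(1,-1):
    rpy,M=att((0,-np.sin(t),-np.cos(t)),(sx,0,0))
    print(t,sx,[robot.inverse_kinematics(S(0,y,z)+.008*M[:,2],rpy) is not None for y,z in((.12,.2),(.069,.114),(.1,.097),(.118,.054))])
for t in(35,40,45):
  t=np.radians(t)
  for sy in(1,-1):
    rpy,M=att((np.sin(t),0,-np.cos(t)),(0,sy,0))
    print(t,sy,[(lambda j:None if j is None else np.round(j,2))(robot.inverse_kinematics(S(x,0,z)+.008*M[:,2],rpy)) for x,z in((-.1,.21),(-.02,.165),(-.13,.19))])
E
```

```text
[ 0.57371259 -0.01510339  0.06102425] 3.496432074809361 10673Traceback (most recent call last):
  File "<stdin>", line 16, in <module>
    return umr_minimum(a, axis, None, out, keepdims, initial, where)
ValueError: zero-size array to reduction operation minimum which has no identity
```

```bash
python3 - <<'E'
from h import *
D=np.load('pics/R.npy');c=D[:,3:6];s=ST
def loc(s,p):
    k,n=np.cos(s[2]),np.sin(s[2]);u=p[:,:2]-s[:2];return np.c_[k*u[:,0]+n*u[:,1],-n*u[:,0]+k*u[:,1],p[:,2]]
q=loc(s,D[:,:3])
W=cloud(load('d0'));print('stub',loc(s,W[136:139,298:313:3].reshape(-1,3)).round(3)[:10])
m=(q[:,2]>.161)&(q[:,2]<.172)&(abs(q[:,1])<.02)&(abs(q[:,0])<.045);print('bar',q[m].min(0),q[m].max(0),np.median(q[m],0),'yaw',np.degrees(np.polyfit(q[m,0],q[m,1],1)[0]))
for k in(0,1):
    m=(D[:,6]==k)&(c.max(1)<70)&(q[:,2]>.085)&(q[:,2]<.14)&(q[:,1]>.05)&(abs(q[:,0])<.02);print('grip',q[m].min(0),q[m].max(0),np.median(q[m],0))
for t in(20,35,50):
  t=np.radians(t)
  for sx in(1,-1):
    rpy,M=att((0,-np.sin(t),-np.cos(t)),(sx,0,0))
    print(t,sx,[robot.inverse_kinematics(S(0,y,z)+.008*M[:,2],rpy) is not None for y,z in((.12,.2),(.069,.114),(.1,.097),(.118,.054))])
for t in(35,40,45):
  t=np.radians(t)
  for sy in(1,-1):
    rpy,M=att((np.sin(t),0,-np.cos(t)),(0,sy,0))
    print(t,sy,[(lambda j:None if j is None else np.round(j,2))(robot.inverse_kinematics(S(x,0,z)+.008*M[:,2],rpy)) for x,z in((-.1,.21),(-.02,.165),(-.13,.19))])
E
```

```text
stub [[-0.008  0.025  0.299]
 [-0.031 -0.62   0.012]
 [-0.043 -0.62   0.013]
 [-0.054 -0.626  0.01 ]
 [-0.066 -0.631  0.008]
 [-0.008  0.023  0.296]
 [-0.031 -0.607  0.014]
 [-0.043 -0.617  0.01 ]
 [-0.054 -0.621  0.009]
 [-0.065 -0.624  0.008]]
bar [-0.03352371 -0.0067652   0.16126776] [0.03900976 0.00926325 0.17194057] [0.00759927 0.0032019  0.16901492] yaw -0.4864537227093272
grip [-0.00293769  0.0657247   0.09282906] [0.01332186 0.08435628 0.12964039] [0.00668543 0.07418797 0.11340921]
grip [-0.00676503  0.07162937  0.08531231] [0.01071086 0.08849029 0.12864516] [0.00202731 0.08277513 0.1165555 ]
0.3490658503988659 1 [True, True, True, True]
0.3490658503988659 -1 [True, True, True, True]
0.6108652381980153 1 [True, True, True, True]
0.6108652381980153 -1 [True, True, True, True]
0.8726646259971648 1 [True, True, True, True]
0.8726646259971648 -1 [True, True, True, True]
0.6108652381980153 1 [None, array([ 0.81,  0.37, -0.99,  2.27,  1.49,  0.3 ,  0.2 ]), None]
0.6108652381980153 -1 [None, None, None]
0.6981317007977318 1 [None, array([ 0.94,  0.45, -1.15,  2.32,  1.88,  0.4 , -0.14]), None]
0.6981317007977318 -1 [None, array([-0.68,  0.26,  0.75,  2.39,  4.08,  0.26,  0.62]), None]
0.7853981633974483 1 [None, array([ 0.94,  0.47, -1.15,  2.37,  2.19,  0.46, -0.43]), None]
0.7853981633974483 -1 [None, array([ 0.65,  0.32, -0.78,  2.38,  2.52,  0.33,  2.3 ]), None]
```

Those "stub" pixels actually lie on the floor far behind, so nothing projects from the head. Bar and grip both show the stand fit about 2.5 mm short in x, so I correct it. Next: scan reachability for the draw-out.

```bash
python3 - <<'E'
import h; from h import *
n=S(.0025,.0012,0); ST[:2]=n[:2]; np.save('ST.npy',ST); print(ST)
import time;t0=time.time()
for t in(35,40):
  t_=np.radians(t)
  for sy in(1,-1):
   for dy in (-30,-15,0,15,30):
    rpy,M=att((np.sin(t_),0,-np.cos(t_)),(0,sy,0),ST[2]+np.radians(dy))
    for z in(.18,.30):
     out=[]
     for y in(-.1,-.05,0,.05,.1,.15):
      out.append(''.join('.' if robot.inverse_kinematics(S(x,y,z)+.008*M[:,2],rpy) is None else 'X' for x in(-.02,-.045,-.07,-.1)))
     if 'X' in ''.join(out): print(t,sy,dy,z,out)
# tray
for dy in range(0,70,10):
  for sy in(1,-1):
    for t in(35,40):
      t_=np.radians(t);rpy,M=att((np.sin(t_),0,-np.cos(t_)),(0,sy,0),np.radians(dy))
      g=np.array([.4797,.3524,0])+Ro.from_euler('z',np.radians(dy)).apply([-.02,0,.13])
      r=[robot.inverse_kinematics(g+[0,0,dz]+.008*M[:,2],rpy) for dz in(0,.08)]
      print('tray',dy,sy,t,[q is not None for q in r])
print(time.time()-t0)
E
```

```text
[ 0.57613475 -0.01375316  0.06102425]
35 1 -30 0.18 ['XXXX', 'XXXX', 'XXXX', 'XXXX', 'XXXX', 'XXXX']
35 1 -30 0.3 ['XXXX', 'XXXX', 'XXXX', 'XXXX', 'XXXX', 'XXXX']
35 1 -15 0.18 ['XXXX', 'XXXX', 'XXXX', 'XXXX', 'XXXX', 'XXXX']
35 1 -15 0.3 ['XXXX', 'XXXX', 'XXXX', 'XXXX', 'XXXX', 'XXXX']
35 1 0 0.18 ['XXX.', 'XXX.', 'XXX.', 'XXX.', 'XXXX', 'XXXX']
35 1 0 0.3 ['XXXX', 'XXXX', 'XXXX', 'XXXX', 'XXXX', 'XXXX']
35 1 15 0.18 ['XXX.', 'XX..', 'XX..', 'XX..', 'XXX.', 'XXXX']
35 1 15 0.3 ['XX.X', 'XXXX', 'XXXX', 'XXXX', 'XXXX', 'XXXX']
35 1 30 0.18 ['XXXX', 'XXXX', 'XXXX', 'XX..', 'XX..', 'XXX.']
35 1 30 0.3 ['XX..', 'X...', 'X..X', 'X.XX', 'XXXX', 'XXXX']
35 -1 -30 0.18 ['....', '....', 'X...', 'X...', 'XXXX', 'XXXX']
35 -1 -30 0.3 ['XXXX', 'XXXX', '...X', '...X', '....', '....']
35 -1 -15 0.18 ['....', '....', '....', '....', 'X...', 'X...']
35 -1 -15 0.3 ['XXXX', 'XXXX', 'XXXX', 'XXXX', 'X.XX', '...X']
35 -1 0 0.18 ['XXX.', 'XX..', '....', '....', '....', '....']
35 -1 0 0.3 ['XXXX', 'XXXX', 'XXXX', 'XXXX', 'XXXX', 'XXXX']
35 -1 15 0.18 ['XXXX', 'XXXX', 'XX..', 'XX..', 'X...', '....']
35 -1
[... 1491 characters left out ...]
rue, True]
tray 0 -1 40 [True, True]
tray 10 1 35 [True, True]
tray 10 1 40 [True, True]
tray 10 -1 35 [False, True]
tray 10 -1 40 [True, False]
tray 20 1 35 [True, True]
tray 20 1 40 [True, True]
tray 20 -1 35 [False, True]
tray 20 -1 40 [True, False]
tray 30 1 35 [True, True]
tray 30 1 40 [True, True]
tray 30 -1 35 [False, True]
tray 30 -1 40 [True, False]
tray 40 1 35 [True, True]
tray 40 1 40 [True, True]
tray 40 -1 35 [False, True]
tray 40 -1 40 [True, False]
tray 50 1 35 [True, True]
tray 50 1 40 [True, True]
tray 50 -1 35 [False, True]
tray 50 -1 40 [True, True]
tray 60 1 35 [True, True]
tray 60 1 40 [True, True]
tray 60 -1 35 [True, True]
tray 60 -1 40 [False, True]
55.97857332229614
```

```bash
cat >> h.py <<'E'
T=np.radians(35)
HZ=(.056,.053)
def lev(th,r=.062): return HZ[0]+r*np.sin(th+np.radians(12)),HZ[1]+r*np.cos(th+np.radians(12))
def st(): s=robot.sense(); print('t %.2f'%s['t'],s['tcp_pos'].round(4),'F',s['wrist_force'].round(1),'open',round(s['opening'],3),s['joint_pos'].round(2)); return s
E
python3 - <<'E'
from h import *
s=robot.sense();robot.move_straight([.221,-.638,.5],vel=.25);
best=None
for sx in(1,-1):
    rpy,M=att((0,-np.sin(T),-np.cos(T)),(sx,0,0)); j=robot.inverse_kinematics(S(0,.16,.30),rpy)
    print(sx,j)
    if j is not None and (best is None or abs(j[6])<abs(best[0])): best=(j[6],sx)
sx=best[1];np.save('sx.npy',sx);rpy,M=att((0,-np.sin(T),-np.cos(T)),(sx,0,0));z=M[:,2]
robot.goto([.45,.2,.52],[np.pi,0,rpy[2]] if abs(abs(rpy[0])-np.pi)<1 else rpy); st()
g=S(0,*lev(.05))
robot.grip(.5)
robot.goto(g-.09*z,rpy); st()
print(robot.move_straight(g+.008*z,vel=.1,contact_N=8)); st()
snap('side','d1');snap('scene','s1')
a=cv2.imread('pics/d1.png')[150:290,220:360];b=cv2.imread('pics/s1.png')[130:270,220:360]
cv2.imwrite('pics/c1.png',cv2.resize(np.hstack([a,b]),None,fx=2.8,fy=2.8,interpolation=cv2.INTER_CUBIC))
E
```

```text
1 [ 0.10751446  0.62593446 -1.05805882  1.57943021  0.89722626  1.78626756
 -0.99355765]
-1 [ 0.15904244  0.68742769 -1.17834246  1.57677701  0.95436367  1.8525724
  2.1018274 ]
t 4.33 [0.4507 0.1991 0.5199] F [-0.2 -0.1  0.7] open 0.995 [ 0.61  0.24 -1.36  1.43  0.23  1.66 -0.66]
t 6.19 [0.5693 0.1097 0.188 ] F [-0.1 -0.2 -0.1] open 0.499 [ 0.07  0.66 -0.87  1.73  0.92  1.55 -1.05]
False
t 7.33 [0.5723 0.0542 0.1069] F [-0.4 -0.5  0.7] open 0.498 [ 0.12  0.73 -0.81  1.83  1.02  1.41 -1.1 ]
```

View pics/c1.png

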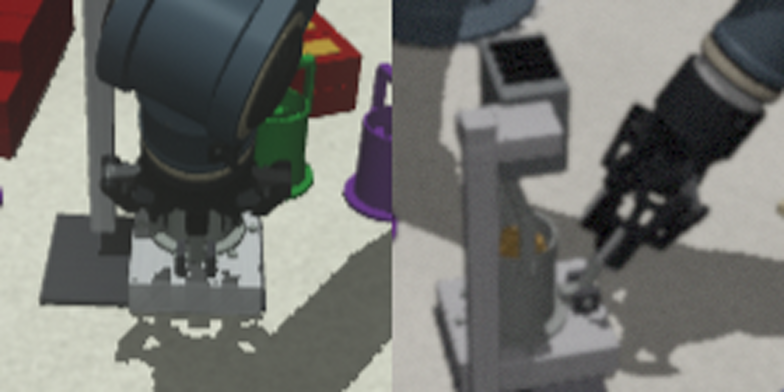

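The fingers straddle the lever grip (about (205,215) left, (615,250) right) and are clear of the head. I close and swing.

```bash
python3 - <<'E'
from h import *
rpy,M=att((0,-np.sin(T),-np.cos(T)),(int(np.load('sx.npy')),0,0));z=M[:,2]
robot.grip(0,strength=25); st()
for th in np.linspace(.05,1.34,7)[1:]:
    c=robot.move_straight(S(0,*lev(th))+.008*z,vel=.08,contact_N=25); s=st()
    if c: print('contact',th); break
robot.grip(.5); 
robot.move_straight(robot.sense()['tcp_pos']-.1*z,vel=.15); st()
f=snap('side','d2');W=cloud(f);c=f['image'].astype(int)
k,n=np.cos(ST[2]),np.sin(ST[2]);u=W-[ST[0],ST[1],0];q=np.stack([k*u[...,0]+n*u[...,1],-n*u[...,0]+k*u[...,1],W[...,2]],-1)
m=(c.max(2)<75)&(abs(q[...,0])<.02)&(q[...,1]>.085)&(q[...,1]<.15)&(q[...,2]>.03)&(q[...,2]<.15);print(m.sum(),q[m].min(0),q[m].max(0),np.median(q[m],0))
cv2.imwrite('pics/c2.png',cv2.resize(cv2.imread('pics/d2.png')[100:300,200:400],None,fx=2.8,fy=2.8))
E
```

```text
t 7.76 [0.5706 0.0539 0.1069] F [-4.4  0.4  4.5] open 0.204 [ 0.12  0.73 -0.81  1.83  1.02  1.41 -1.1 ]
t 8.07 [0.5699 0.0647 0.1019] F [-5.2 -2.   3. ] open 0.206 [ 0.1   0.74 -0.81  1.82  1.02  1.42 -1.12]
t 8.39 [0.5693 0.0756 0.0943] F [-3.8 -2.4  2.3] open 0.209 [ 0.08  0.76 -0.81  1.82  1.02  1.42 -1.14]
t 8.71 [0.5687 0.085  0.0846] F [-4.5 -2.1  1.2] open 0.207 [ 0.06  0.78 -0.8   1.81  1.02  1.42 -1.16]
t 9.03 [0.5683 0.0924 0.0732] F [-5.9 -2.   0.9] open 0.207 [ 0.05  0.79 -0.8   1.81  1.03  1.42 -1.18]
t 9.34 [0.568  0.0974 0.0607] F [-5.  -1.1  0.8] open 0.209 [ 0.03  0.81 -0.79  1.81  1.04  1.41 -1.2 ]
t 9.66 [0.5679 0.0998 0.0473] F [-5.5  0.1  0.6] open 0.21 [ 0.03  0.83 -0.78  1.81  1.05  1.4  -1.21]
t 10.84 [0.5662 0.156  0.1293] F [ 0.4 -1.3 -1.4] open 0.498 [-0.03  0.76 -0.84  1.72  0.95  1.53 -1.16]
95 [-0.00907411  0.1045295   0.05892595] [0.00844419 0.13576408 0.07106021] [-0.00039173  0.12577598  0.06768955]
```

View pics/c2.png

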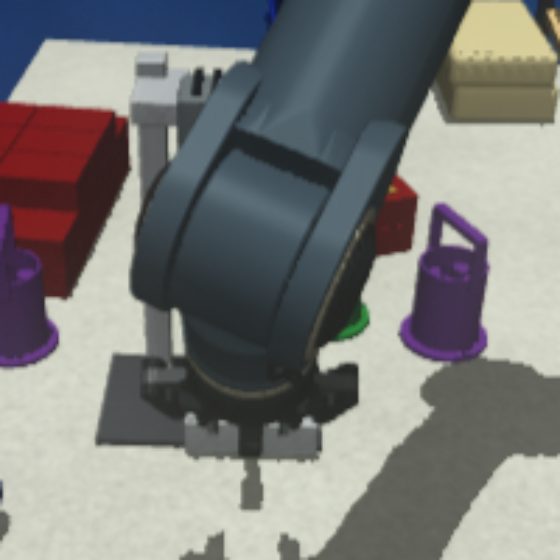

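```bash
cat >> h.py <<'E'
TC=np.radians(40); XG=-.022
rc,MC=att((np.sin(TC),0,-np.cos(TC)),(0,1,0)); zc=MC[:,2]
E
python3 - <<'E'
from h import *
rpy,M=att((0,-np.sin(T),-np.cos(T)),(int(np.load('sx.npy')),0,0));z=M[:,2]
robot.grip(0)
# nudge the lever onto its stop, pushing down near the grip's outer end
tip=S(0,.124,.085);robot.move_straight(tip-.011*z,vel=.12)
print('nudge',robot.move_straight(S(0,.124,.054)-.011*z,vel=.04,contact_N=7));st()
robot.move_straight(robot.sense()['tcp_pos']+[0,.03,.12],vel=.2)
robot.goto([.43,.2,.45],rpy);robot.grip(.5)
robot.goto(S(XG,0,.165)-.09*zc+[-.02,0,.08],rc);st()
robot.move_straight(S(XG,0,.165)-.08*zc,vel=.15);st()
f=snap('side','d3');snap('scene','s3');W=cloud(f);c=f['image'].astype(int)
k,n=np.cos(ST[2]),np.sin(ST[2]);u=W-[ST[0],ST[1],0];q=np.stack([k*u[...,0]+n*u[...,1],-n*u[...,0]+k*u[...,1],W[...,2]],-1)
m=(c.max(2)<75)&(abs(q[...,0])<.02)&(q[...,1]>.085)&(q[...,1]<.15)&(q[...,2]>.03)&(q[...,2]<.15);print(m.sum(),q[m].min(0),q[m].max(0),np.median(q[m],0))
m=(q[...,2]>.161)&(q[...,2]<.172)&(abs(q[...,1])<.02)&(abs(q[...,0])<.045);print('bar',q[m].min(0),q[m].max(0))
a=cv2.imread('pics/d3.png')[100:290,210:370];b=cv2.imread('pics/s3.png')[100:290,200:360]
cv2.imwrite('pics/c3.png',cv2.resize(np.hstack([a,b]),None,fx=2.5,fy=2.5,interpolation=cv2.INTER_CUBIC))
E
```

```text
nudge True
t 12.53 [0.5685 0.1171 0.0749] F [0.5 0.9 6. ] open -0.001 [ 0.01  0.81 -0.8   1.79  1.02  1.44 -1.2 ]
t 17.08 [ 0.4767 -0.0181  0.3142] F [-0.2  0.5  0.3] open 0.503 [-0.1  -0.21  0.05  2.32  0.01  0.33  1.58]Traceback (most recent call last):
  File "<stdin>", line 10, in <module>
plant.IKError: the arm cannot follow that straight line within its joint ranges
```

```bash
python3 - <<'E'
from h import *
for t in(35,40):
  TT=np.radians(t)
  for sy in(1,-1):
    r,M=att((np.sin(TT),0,-np.cos(TT)),(0,sy,0));z=M[:,2]
    for nm,p in dict(pre=S(XG,0,.165)-.08*z,pre2=S(XG,0,.165)-.04*z,grasp=S(XG,0,.165)+.008*z,lift=S(XG,0,.182)+.008*z,out=S(XG-.055,0,.182)+.008*z,hi=S(XG-.055,0,.25)+.008*z,side=S(XG-.055,.15,.25)+.008*z,tr=np.array([.4797,.3524,.21])+S(XG,0,0)-S(0,0,0)+.008*z,tray=np.array([.4797,.3524,.13])+S(XG,0,0)-S(0,0,0)+.008*z).items():
        j=robot.inverse_kinematics(p,r); print(t,sy,nm,None if j is None else j.round(2))
E
```

```text
35 1 pre None
35 1 pre2 [ 0.99  0.25 -1.13  2.28  1.07  0.26  0.59]
35 1 grasp [ 0.81  0.37 -0.99  2.27  1.49  0.3   0.19]
35 1 lift [ 0.83  0.33 -1.    2.25  1.31  0.28  0.36]
35 1 out [ 1.07  0.29 -1.22  2.35  1.38  0.27  0.29]
35 1 hi [-0.13 -0.04  0.08  2.32 -0.03  0.24  1.62]
35 1 side [ 0.25  0.03 -0.72  2.27  0.73  0.37  0.54]
35 1 tr [ 0.    0.48 -1.19  2.1   1.31  0.99 -0.31]
35 1 tray [-0.25  0.51 -0.88  2.17  1.46  0.86 -0.52]
35 -1 pre None
35 -1 pre2 [ 0.99  0.25 -1.13  2.28  1.07  0.26 -2.55]
35 -1 grasp None
35 -1 lift None
35 -1 out None
35 -1 hi [ 0.62 -0.   -0.64  2.29 -0.1   0.24 -1.45]
35 -1 side [ 0.56  0.05 -1.03  2.26  0.79  0.39 -2.64]
35 -1 tr [-1.87  0.4   1.16  2.19  0.15  0.33 -2.47]
35 -1 tray [-0.59  0.39 -0.43  2.19  1.36  0.64  2.65]
40 1 pre None
40 1 pre2 [ 1.11  0.32 -1.29  2.34  1.65  0.3   0.05]
40 1 grasp [ 0.93  0.45 -1.15  2.32  1.88  0.41 -0.14]
40 1 lift [ 0.95  0.4  -1.16  2.3   1.77  0.35 -0.06]
40 1 out None
40 1 hi None
40 1 side [ 0.64  0.05 -1.13  2.31  1.12  0.34  0.17]
40 1 tr [-0.23  0.35 -0.89  2.15  1.34  0.86 -0.41]
40 1 tray [-0.24  0.55 -0.92  2.21  1.59  0.96 -0.66]
40 -1 pre None
40 -1 pre2 None
40 -1 grasp [-0.69  0.26  0.75  2.39  4.07  0.26  0.62]
40 -1 lift None
40 -1 out None
40 -1 hi None
40 -1 side None
40 -1 tr [-1.96  0.48  1.26  2.23  0.12  0.23 -2.49]
40 -1 tray [-1.42  0.41  0.53  2.27  1.41  0.33  2.47]
```

```bash
sed -i 's/TC=np.radians(40); XG=-.022/TC=np.radians(35); XG=-.024/' h.py; python3 - <<'E'
from h import *
robot.goto(S(XG-.055,.15,.25)+.008*zc,rc);st()
pre=S(XG,0,.165)-.04*zc
try: robot.move_straight(pre,vel=.12)
except robot.IKError as e:
    print(e)
    try:
        robot.move_straight(S(XG-.03,.07,.23),vel=.12); robot.move_straight(pre,vel=.12)
    except robot.IKError as e: print(e)
st()
for p in(pre,S(XG,0,.165)+.008*zc):
    j=robot.inverse_kinematics(p,rc);print(None if j is None else j.round(2))
f=snap('side','d3');snap('scene','s3');W=cloud(f);c=f['image'].astype(int)
k,n=np.cos(ST[2]),np.sin(ST[2]);u=W-[ST[0],ST[1],0];q=np.stack([k*u[...,0]+n*u[...,1],-n*u[...,0]+k*u[...,1],W[...,2]],-1)
m=(c.max(2)<75)&(abs(q[...,0])<.02)&(q[...,1]>.085)&(q[...,1]<.15)&(q[...,2]>.03)&(q[...,2]<.15);print(m.sum(),q[m].min(0),q[m].max(0),np.median(q[m],0))
m=(q[...,2]>.161)&(q[...,2]<.172)&(abs(q[...,1])<.02)&(abs(q[...,0])<.045);print('bar',q[m].min(0),q[m].max(0))
a=cv2.imread('pics/d3.png')[100:290,210:370];b=cv2.imread('pics/s3.png')[100:290,200:360]
cv2.imwrite('pics/c3.png',cv2.resize(np.hstack([a,b]),None,fx=2.5,fy=2.5,interpolation=cv2.INTER_CUBIC))
E
```

```text
t 18.06 [0.4929 0.1308 0.2434] F [-0.  -0.3  0.6] open 0.5 [ 0.25  0.02 -0.72  2.27  0.73  0.37  0.54]
the arm cannot follow that straight line within its joint ranges
t 20.18 [ 0.5293 -0.0162  0.1979] F [0.6 1.  0. ] open 0.497 [ 0.91  0.21 -1.03  2.29  0.96  0.21  0.69]
[ 0.91  0.21 -1.03  2.29  0.96  0.21  0.68]
[ 0.67  0.31 -0.81  2.28  1.46  0.21  0.19]
105 [-0.00912091  0.1011802   0.05102359] [0.00832324 0.13473973 0.06438904] [-0.00043426  0.12260443  0.0610165 ]
bar [-0.03615983 -0.00665408  0.16130016] [0.03558787 0.00787166 0.17195829]
```

View pics/c3.png

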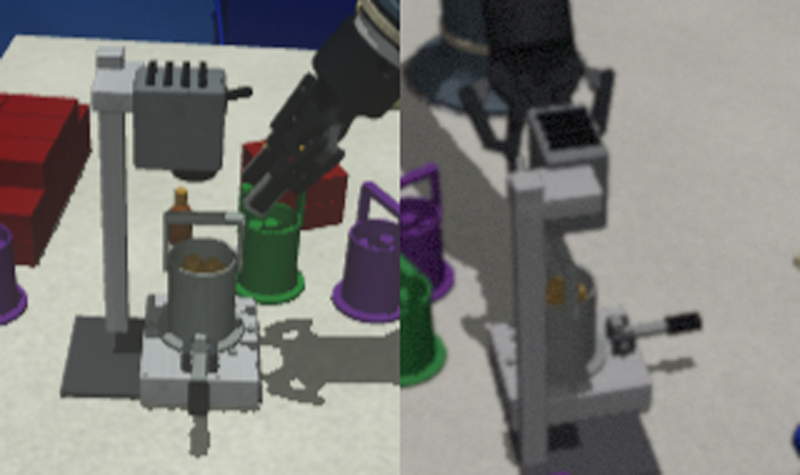

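The lever is now fully open (grip top 61 mm, as expected at 1.34 rad) and the bar is centred. The fingers at (260,190) are just behind and above the handle's near half. The head's stub at (237,92) is real but thin, and it stays about 14 mm clear of the gripper body. Now the grasp.

```bash
python3 - <<'E'
from h import *
c=robot.move_straight(S(XG,0,.165)+.008*zc,vel=.06,contact_N=8);print('contact',c);st()
snap('side','d4');snap('scene','s4')
if not c: robot.grip(0,strength=80);st();snap('side','d4')
a=cv2.imread('pics/d4.png')[100:270,220:360];b=cv2.imread('pics/s4.png')[100:270,200:340]
cv2.imwrite('pics/c4.png',cv2.resize(np.hstack([a,b]),None,fx=2.8,fy=2.8,interpolation=cv2.INTER_CUBIC))
s=robot.sense()
for p in(S(XG,0,.182),S(XG-.03,0,.182),S(XG-.055,0,.182),S(XG-.06,0,.182),S(XG-.055,.02,.2)):
    j=robot.inverse_kinematics(p+.008*zc,rc);print(None if j is None else j.round(2))
E
```

```text
contact False
t 21.23 [ 0.5568 -0.0147  0.1586] F [-0.7  0.7  0.2] open 0.502 [ 0.68  0.31 -0.82  2.28  1.46  0.22  0.19]
t 21.72 [ 0.5568 -0.0157  0.1587] F [-3.  -1.7  4.3] open 0.124 [ 0.68  0.31 -0.82  2.28  1.46  0.22  0.19]
[ 0.73  0.28 -0.87  2.26  1.25  0.22  0.4 ]
[ 0.86  0.26 -0.99  2.31  1.3   0.22  0.35]
[ 1.    0.24 -1.13  2.36  1.34  0.22  0.32]
[ 1.03  0.24 -1.16  2.37  1.35  0.22  0.31]
[ 0.99  0.18 -1.16  2.34  1.09  0.22  0.51]
```

View pics/c4.png

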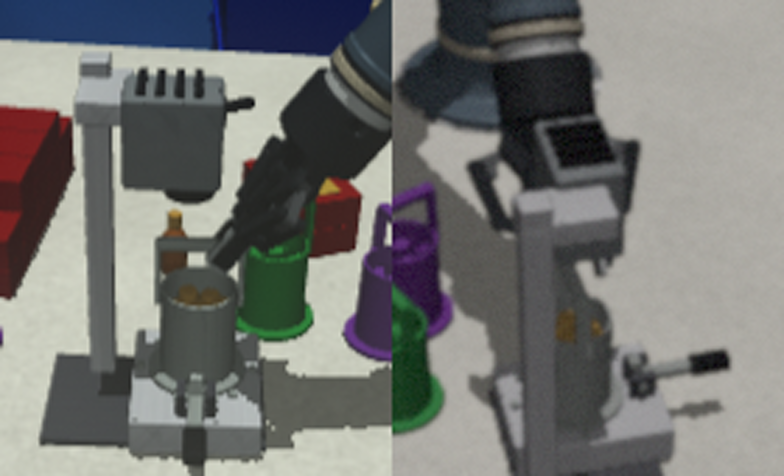

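Grip on the bar at (225,250) is confirmed by the opening (about 11 mm). Lift and draw out.

```bash
python3 - <<'E'
from h import *
o=.008*zc; ok=True
def mv(p,v,c=None):
    global ok
    if not ok: return
    try: r=robot.move_straight(p+o,vel=v,contact_N=c); st(); return r
    except robot.IKError as e: print('IK',p,e); ok=False
mv(S(XG,0,.181),.04);
mv(S(XG-.06,0,.182),.06);robot.sleep(.2)
mv(S(XG-.06,.06,.225),.1)
mv(S(XG-.06,.15,.26),.12)
d=S(XG,0,0)-S(0,0,0); tr=np.array([.4797,.3524,0])+d
mv(tr+[0,0,.215],.12)
st();f=snap('side','d5');snap('scene','s5')
a=cv2.imread('pics/d5.png')[100:420,180:460];cv2.imwrite('pics/c5.png',cv2.resize(a,None,fx=1.8,fy=1.8))
E
```

```text
t 22.32 [ 0.5559 -0.0151  0.1734] F [-0.4  0.2 -3.8] open 0.129 [ 0.73  0.29 -0.88  2.26  1.27  0.23  0.39]
t 23.47 [ 0.4972 -0.0186  0.1757] F [-0.8 -0.5 -4.7] open 0.124 [ 1.03  0.24 -1.16  2.37  1.35  0.22  0.31]
t 24.56 [0.4929 0.0407 0.218 ] F [ 0.2 -0.5 -5.1] open 0.119 [ 1.11  0.13 -1.36  2.32  0.89  0.28  0.62]
t 25.52 [0.4874 0.13   0.2527] F [ 0.1  0.4 -5.5] open 0.127 [ 0.91  0.04 -1.36  2.25  0.71  0.39  0.59]
t 27.55 [0.4606 0.3506 0.2085] F [ 0.1  0.1 -4.7] open 0.121 [-0.03  0.43 -1.13  2.1   1.27  0.95 -0.29]
t 27.55 [0.4606 0.3506 0.2085] F [ 0.1  0.1 -4.7] open 0.121 [-0.03  0.43 -1.13  2.1   1.27  0.95 -0.29]
```

View pics/c5.png

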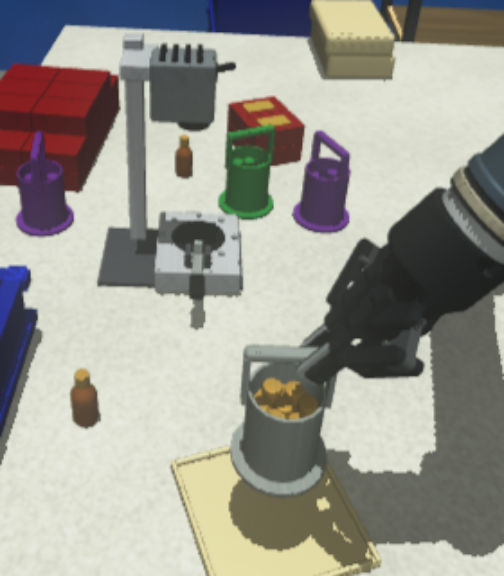

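The canister hangs upright over the tray, caps inside at (285,400), bystanders undisturbed. Lower, release and back off.

```bash
python3 - <<'E'
from h import *
o=.008*zc; d=S(XG,0,0)-S(0,0,0); tr=np.array([.4797,.3524,0])+d
robot.move_straight(tr+[0,0,.145]+o,vel=.08)
print(robot.move_straight(tr+[0,0,.126]+o,vel=.025,contact_N=3));st()
robot.sleep(.3)
robot.grip(.5);robot.sleep(.3);st()
robot.move_straight(robot.sense()['tcp_pos']-.07*zc,vel=.08);st()
robot.move_straight(robot.sense()['tcp_pos']+[0,0,.1],vel=.15);robot.sleep(.3);st()
f=snap('side','d6');snap('scene','s6');W=cloud(f)
q=W.reshape(-1,3);q=q[np.isfinite(q[:,0])&(np.hypot(q[:,0]-.48,q[:,1]-.352)<.06)]
for lo,hi in((.120,.132),(.128,.14),(.006,.014)):
    g=q[(q[:,2]>lo)&(q[:,2]<hi)];print(lo,len(g),g.min(0).round(3),g.max(0).round(3),'slope z/x',np.polyfit(g[:,0],g[:,2],1)[0].round(3))
for pc in(W[320,227],cloud(load('d0'))[320,227]): print(pc.round(3))
cv2.imwrite('pics/c6.png',cv2.resize(cv2.imread('pics/d6.png')[100:420,180:460],None,fx=1.8,fy=1.8))
E
```

```text
True
t 29.26 [0.4599 0.3507 0.1236] F [-2.5 -2.2  3.7] open 0.124 [-0.15  0.58 -1.02  2.17  1.49  0.96 -0.53]
t 30.27 [0.4593 0.3497 0.1222] F [ 0.6 -0.1  0.5] open 0.503 [-0.15  0.58 -1.02  2.17  1.49  0.96 -0.53]
t 31.29 [0.4195 0.3469 0.1792] F [ 0.   1.3 -0.4] open 0.5 [-0.1   0.44 -1.13  2.18  1.31  0.96 -0.43]
t 32.41 [0.4192 0.3468 0.2785] F [-0.7  0.3 -0.7] open 0.502 [ 0.1   0.27 -1.27  2.07  1.03  0.95 -0.11]
0.12 120 [0.442 0.348 0.12 ] [0.515 0.36  0.132] slope z/x 0.025
0.128 423 [0.442 0.345 0.128] [0.514 0.36  0.138] slope z/x -0.003
0.006 1185 [0.421 0.305 0.006] [0.539 0.412 0.014] slope z/x 0.003
[0.669 0.271 0.046]
[0.668 0.272 0.048]
```

View pics/c6.png

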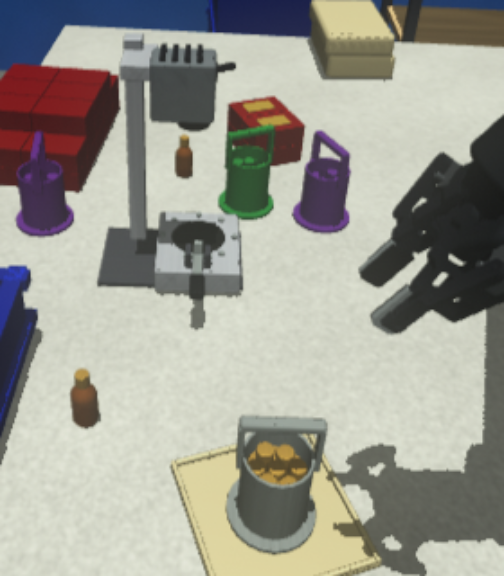

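The canister stands flat in the tray: bar centre at (0.478, 0.352), bar top about 135 mm, level. The lever is open at (197,275) and the gripper is clear.

```bash
python3 -c "
from h import *
robot.close_job();st()"
```

```text
the job is handed in; nothing more can be done
the job is handed in; nothing more can be done
```

I opened the clamp lever to its stop, lifted the steel canister by the near half of its handle, drew it out from under the camera head and set it in the cream tray. The job was handed in at about 32 s. No verdict is reported.

**Last checks**
- **Lever:** after the swing it read about 1.24 rad, so I nudged it down. The grip top then measured 61 mm, which matches fully open (1.34 rad). It still looked open in the last picture, but I did not measure it again.
- **Canister:** the handle centre is within about 2 mm of the tray centre. The bar is level, and its top is at about 135–138 mm against the 135 mm expected on the tray floor. The caps are inside.
- **Bystanders:** one vial read within 3 mm of its starting position. The other vial and the cartons I checked only by eye, and they look unmoved.
- **Robot:** the gripper is clear of everything, and the wrist force never read more than about 8 N at the points I checked.

**Disagreements along the way**
- The first stand fit was about 2.5 mm off in x and 1 mm off in y. I corrected it from the handle and lever.
- I first took the black stub on the camera head for background because it gave no depth reading. A later picture showed it is real, and by estimate the gripper cleared it by about 14 mm.
- One approach line to the canister was refused by the arm, so I changed the tilt from 40 to 35 degrees and came in from the side.

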